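Unlock the welder's case: safety tab, then latch

ROBOT

A 7-joint arm with a two-finger parallel gripper is mounted at the origin on the work surface. World frame = base frame: x ahead of the robot, y to its left, z up, the work surface at z = 0. Lengths are in m, angles in rad, forces in N, time in s.
With the tool pointing down it reaches from about 0.425 to 0.875 m from the base axis. Payload 9.9 kg.
Tool frame: the origin (TCP) lies at the very end of the fingers, on their centre line; the grasp point (between the pads) lies 19 mm behind it; z points along the fingers, y is the direction in which the jaws open and shut (so a half turn about z gives the same grasp; the last joint's range is limited). The gripper opens to 85 mm and grips with 20 to 120 N. Pads are 22 mm wide; open, the fingers measure 114 mm over their backs; the gripper's body (76 mm by 85 mm) begins 54 mm behind the grasp point. The pads swing forward as they close: fully open they stand 13 mm farther back than shut.
Start: joints at [-1.382, 0.576, 0.025, 1.437, -0.015, 1.129, -0.057], TCP at [0.182, 0.65, 0.231] pointing down, gripper open.
Joint ranges: [-2.76, 2.76], [-0.34, 2.15], [-1.52, 1.57], [0.19, 2.46], [-1.09, 4.23], [0.17, 1.99], [-2.82, 2.82]. Speed limits (rad/s): [2.22, 2.22, 3.01, 3.01, 3.14, 3.14, 3.14].

INTERFACE

Orientations are given as a unit quaternion [x, y, z, w].
In Python, from station import robot, fingers, capture, camera_model, current_time_s, current_joint_pos, current_qvel, current_tau, current_position, current_ee_rot, current_force, current_moment, current_finger_gap gives the robot as it stands. Calls block until the motion is done:
- robot.move_to(position, orientation): joint-space move of the TCP to a pose.
- robot.move_straight(position, max_speed=0.15, ori=None, threshold=None): straight line of the TCP; ori=None keeps the orientation; max_speed is the mean speed in m/s. With threshold (N) it stops when the force on the tool has changed by that much, and returns True; else False.
- robot.goto_joints(angles): joint-space move.
- fingers.ungrasp() and fingers.grab(grasp_force=None): open the fingers fully, or close them until they stop; grasp_force is the grip in N (None keeps the last).
- robot.hold(seconds).
- robot.ik(position, orientation): joint angles nearest the present ones, or None.
- capture(name): name is "scene" or "top"; returns (picture, depth): 384x512x3 uint8, red, green, blue; 384x512 float32, m along the optical axis (not along the pixel's ray), 0 where there is no reading.
- camera_model(name): a dict with "K" (3x3 intrinsics, pixels), "extrinsics" (4x4, takes a point from camera to world coordinates). Camera axes: x right, y down, z forward; pixel columns grow to the right and rows downward; lengths in m; the calibration is good to about 2 mm. A picture is of the moment at which its call begins. camera_model takes no time and is no camera call.
A pose or a line that the arm cannot do raises robot.MotionError and nothing moves.
- robot.hand_in(): hands the job in, once; it reports no verdict.
Readings, each from a call of its own:
- current_time_s(): time.
- current_joint_pos(): joint angles.
- current_qvel(): joint speeds.
- current_tau(): joint torques, N m.
- current_position(): TCP position.
- current_ee_rot(): TCP orientation.
- current_force(): force on the tool from outside, world axes, zero at the start.
- current_moment(): the same for the moment, N m.
- current_finger_gap(): finger opening in m.
Only numpy, scipy, OpenCV 4.12 (cv2) and the standard library are available. Lean on these libraries where they do the work, as an engineer would, in place of code of your own. Each camera call takes 0.05 s, during which the arm holds its last target.

TASK

Unlock the yellow accessory case: slide the red safety tab away from the latch far enough to free it (just beyond, the tab comes up against a stop), then lift the black latch grip and swing the latch up and back until it stands about upright, and let go so that it stays open. Be gentle: force neither the tab against its stop nor the latch against the tab's bolt, and leave the things lying around where they are.

Things in the scene. Friction and masses are not known exactly. Their poses are not given: they have to be found in the camera images.
- case: yellow steel case, 224 x 324 mm, lid top 90 mm up, fixed to the table. Origin under its centre; z up, x from its front (robot side) to its back, y along its front to its left. On the lid, at the front, a two-stage catch: a flat dark steel latch in the middle and, to its +y side, a red safety tab standing on a steel cover
- bolt_cover (a point): centre of the top of the steel cover under the red tab: 36 mm in case x, 102 mm in case y, 21 mm tall, fixed to the lid. The tab's bolt runs in it and, when locked, reaches out over a small ear on the latch's +y side, blocking the latch
- tab (a joint): travel of the red tab, m: 0 locked, grows as it slides away from the latch (case +y). It slides against 3 to 4 N and stays where left. The latch is freed somewhere between 5 and 29 mm of travel; 2 mm later the tab meets a solid stop that bears at most 10 N. Where that is differs each time and cannot be seen: feel for it
- tab_grip (a point): centre of the red tab's upright fin, which is 12 mm thick (case y), 28 mm wide (case x) and 34 mm tall; its top is 16 mm above this point, the cover 19 mm below it. Moves with the tab
- latch (a joint): angle of the latch, rad: 0 flat and closed, grows as its front end swings up and back; stop at 1.5. It swings against about 0.22 N m (some 3 N at the grip) and stays where left. While the bolt covers the ear it moves less than 0.06 rad, and the ear bears at most 20 N of lifting
- latch_grip (a point): place to pinch the black upright fin on the latch: fin 12 mm thick (case y), 30 mm long (case x); its top is 13 mm above this point, the latch's plate (26 mm wide in y) 34 mm below, the bolt cover (beginning 45 mm to the +y side) 24 mm below. Moves with the latch, 75 mm from the hinge axis
- latch_hinge (a point): middle of the latch's hinge pin, 98.5 mm above the table; the pin runs along case y. With the latch closed the grip point lies 65 mm in front of it (case -x) and 36.5 mm above it
- flap_disc: orange and black flap disc, 115 mm across, 13 mm thick, lying on the case's lid behind the catch; origin under its centre
- hammer: hammer lying beside the case; origin under its middle
- wrench: steel wrench lying beside the case; origin under its middle
- spray_can: upright spray can, 60 mm across, 170 mm tall, near the case; origin under its centre
- nozzle_jar: small clear jar with black cap, 56 mm across, 70 mm tall, on the back of the lid; origin under its centre
- pipe_ring: short piece of steel pipe standing on end, 70 mm across, 45 mm tall, on the back of the lid; origin under its centre
- angle_iron: piece of steel angle, 120 mm long, 40 mm wide and high, lying in front of the case; origin under its centre

How it is judged:
On the way, in this order (a step that is already met when the one before it is completed fails the run):
1. the safety tab is slid away from the latch (more than 4 mm) while the latch is still down (below 0.1 rad) (value of joint tab above 0.004 m and value of joint latch below 0.1 rad), for 0.1 s.
2. the latch is swung up and back beyond 1.05 rad (60 degrees) (value of joint latch above 1.05 rad), for 0.2 s.
At the end, for the whole second after the job is handed in: the latch stands open by itself, more than 1.05 rad (60 degrees) from closed and at rest (below 0.1 rad/s); the tab is still slid aside by more than 4 mm (value of joint latch above 1.05 rad and value of joint tab above 0.004 m and velocity of joint latch between -0.1 and 0.1 rad/s); the robot touches nothing.
It fails at once if the tab is driven against its stop with more than 10 N (contact force between case_stop and anything else above 10 N).
It fails at once if the latch is forced up against the tab's bolt with more than 20 N (contact force between latch_ear and anything else above 20 N).
It fails at once if one of the seven loose things around (disc, hammer, wrench, can, jar, pipe piece, angle) is moved by more than 20 mm (distance of any of flap_disc, hammer, wrench, spray_can, nozzle_jar, pipe_ring, angle_iron from where it was at the start of the episode above 0.02 m).
It also fails if it takes over 48 s, if anything falls off the work surface, if the arm or the gripper's body presses on something with over 40 N, if the wrist force passes 120 N, or if a joint passes its speed limit or range.

## Working session

There is one attempt and no reset: what is moved stays moved. The work goes in short steps, each a Python script; the robot and the scene stay as the last script left them, time stands still between calls to the robot, and variables do not carry over. Pictures are saved under pics/ and viewed, and the job is handed in when it is done.

```bash
ls; mkdir -p pics; python3 - <<'E'
from station import *
import numpy as np, cv2
for n in ("scene","top"):
    p,d=capture(n); np.savez(f"{n}0.npz",p=p,d=d)
    cv2.imwrite(f"pics/{n}0.png",p[:,:,::-1])
    m=camera_model(n); print(n,np.round(m["K"],1).tolist(),np.round(m["extrinsics"],4).tolist())
print(current_time_s(),current_position(),current_ee_rot(),current_force(),current_finger_gap())
E
```

```text
pics
scene [[394.6, 0.0, 256.1], [0.0, 394.6, 196.0], [0.0, 0.0, 1.0]] [[-0.1348, 0.8263, -0.5468, 1.1716], [0.9909, 0.1147, -0.0709, 0.1256], [0.0041, -0.5514, -0.8343, 0.9944], [0.0, 0.0, 0.0, 1.0]]
top [[462.0, 0.0, 255.8], [0.0, 462.0, 200.3], [0.0, 0.0, 1.0]] [[0.0255, -0.9961, 0.0842, 0.506], [-0.9997, -0.0257, -0.0007, 0.074], [0.0029, -0.0841, -0.9965, 1.3095], [0.0, 0.0, 0.0, 1.0]]
0.1 [0.18175039 0.64964452 0.23052666] [ 1.35952191e-01  9.90715105e-01 -7.61435897e-04 -5.27999212e-05] [ 0.09763494 -0.70308509 -0.16733241] 0.08550919277832614
```

View pics/scene0.png

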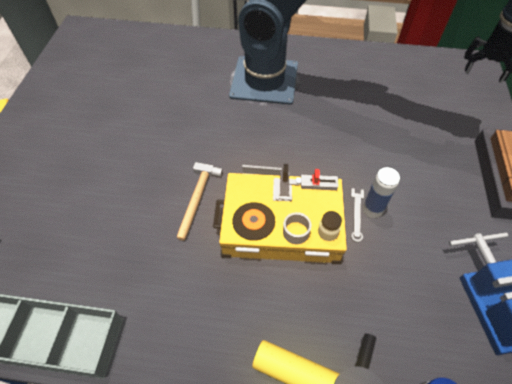

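View pics/top0.png

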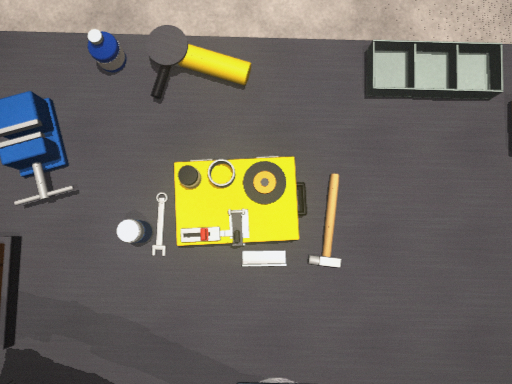

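The scene view shows the yellow case at about (285,215). The top view has the latch at about (238,228), the red tab at (204,234), the disc at (265,182) and the can at (131,231). I'll zoom in and measure next.

```bash
cat > h.py <<'E'
import numpy as np, cv2
from station import *
def ray(n,u,v):
    m=camera_model(n);K=np.array(m["K"]);E=np.array(m["extrinsics"])
    d=E[:3,:3]@np.linalg.solve(K,[u,v,1.]); return E[:3,3],d
def plane(n,u,v,z):
    o,d=ray(n,u,v); return o+d*(z-o[2])/d[2]
def pt(n,u,v,dep):
    o,d=ray(n,u,v); return o+d*dep
def cloud(n,d):
    m=camera_model(n);K=np.array(m["K"]);E=np.array(m["extrinsics"])
    v,u=np.mgrid[0:384,0:512]; P=np.stack([(u-K[0,2])/K[0,0]*d,(v-K[1,2])/K[1,1]*d,d],-1)
    return P@E[:3,:3].T+E[:3,3]
E
python3 - <<'E'
from h import *
for n,(a,b,c,d_) in {"top":(150,320,145,275),"scene":(205,365,150,270)}.items():
    z=np.load(n+"0.npz");p=z["p"];d=z["d"];C=cloud(n,d)
    cv2.imwrite(f"pics/{n}_zoom.png",cv2.resize(p[c:d_,a:b,::-1],None,fx=4.6,fy=4.6,interpolation=cv2.INTER_CUBIC))
    hsv=cv2.cvtColor(p,cv2.COLOR_RGB2HSV)
    yel=cv2.inRange(hsv,(20,150,80),(35,255,255))
    k,l,s,ce=cv2.connectedComponentsWithStats(yel)
    box=np.zeros_like(yel);box[c:d_,a:b]=1
    m=(yel>0)&(box>0)&(abs(C[...,2]-.09)<.012)
    print(n,"lid z med",np.median(C[m][:,2]),m.sum())
    if n=="top":
        pts=np.array([plane(n,u,v,.09)[:2] for v,u in zip(*np.nonzero(m))]).astype(np.float32)
        print(cv2.minAreaRect(pts*1000))
    red=((cv2.inRange(hsv,(0,150,80),(6,255,255))|cv2.inRange(hsv,(174,150,80),(180,255,255)))>0)&(box>0)
    v,u=np.nonzero(red); print("red px",u.mean(),v.mean(),u.min(),u.max(),v.min(),v.max(),len(u)); print(np.round(C[red][np.argsort(C[red][:,2])][::5],3).tolist())
E
```

```text
top lid z med 0.08947605240659817 6908Traceback (most recent call last):
  File "<stdin>", line 12, in <module>
  File "h.py", line 7, in plane
    o,d=ray(n,u,v); return o+d*(z-o[2])/d[2]
        ~~~^^^^^^^
  File "h.py", line 4, in ray
    m=camera_model(n);K=np.array(m["K"]);E=np.array(m["extrinsics"])
ValueError: time passes only in moves, steps and waits
```

```bash
sed -i 's/^from station import \*/from station import *\nCM={n:{k:np.array(v) for k,v in camera_model(n).items()} for n in ("top","scene")}/; s/m=camera_model(n);/m=CM[n];/' h.py
python3 - <<'E'
from h import *
for n,(a,b,c,d_) in {"top":(150,320,145,275),"scene":(205,365,150,270)}.items():
    z=np.load(n+"0.npz");p=z["p"];d=z["d"];C=cloud(n,d)
    cv2.imwrite(f"pics/{n}_zoom.png",cv2.resize(p[c:d_,a:b,::-1],None,fx=4.6,fy=4.6,interpolation=cv2.INTER_CUBIC))
    hsv=cv2.cvtColor(p,cv2.COLOR_RGB2HSV)
    yel=cv2.inRange(hsv,(20,150,80),(35,255,255))
    box=np.zeros_like(yel);box[c:d_,a:b]=1
    m=(yel>0)&(box>0)&(abs(C[...,2]-.09)<.012)
    print(n,"lid z med",np.median(C[m][:,2]),m.sum())
    pts=np.array([plane(n,u,v,.09)[:2] for v,u in zip(*np.nonzero(m))]).astype(np.float32)
    print(cv2.minAreaRect(pts*1000))
    red=((cv2.inRange(hsv,(0,150,80),(6,255,255))|cv2.inRange(hsv,(174,150,80),(180,255,255)))>0)&(box>0)
    v,u=np.nonzero(red); print("red px",u.mean(),v.mean(),u.min(),u.max(),v.min(),v.max(),len(u)); print(np.round(C[red][np.argsort(C[red][:,2])][::6],3).tolist())
E
```

```text
top lid z med 0.08947605240659817 6908
((607.4161987304688, 127.15206909179688), (222.83071899414062, 322.3259582519531), 4.28358268737793)
red px 203.77333333333334 233.61333333333334 200 208 228 239 75
[[0.519, 0.195, 0.111], [0.514, 0.199, 0.115], [0.529, 0.2, 0.116], [0.527, 0.197, 0.117], [0.514, 0.2, 0.135], [0.511, 0.199, 0.141], [0.518, 0.209, 0.142], [0.514, 0.204, 0.144], [0.529, 0.204, 0.144], [0.516, 0.201, 0.146], [0.526, 0.204, 0.146], [0.521, 0.201, 0.148], [0.516, 0.203, 0.148]]
scene lid z med 0.08954777591079538 1114
((612.005859375, 126.72526550292969), (227.12062072753906, 320.57733154296875), 4.291157245635986)
red px 315.8941176470588 176.74117647058824 312 319 169 183 85
[[0.52, 0.196, 0.112], [0.504, 0.198, 0.114], [0.53, 0.21, 0.115], [0.533, 0.204, 0.118], [0.525, 0.201, 0.121], [0.52, 0.2, 0.123], [0.528, 0.206, 0.126], [0.531, 0.21, 0.134], [0.527, 0.201, 0.141], [0.528, 0.209, 0.144], [0.516, 0.2, 0.144], [0.526, 0.2, 0.145], [0.523, 0.203, 0.146], [0.507, 0.205, 0.147], [0.529, 0.208, 0.15]]
```

View pics/top_zoom.png

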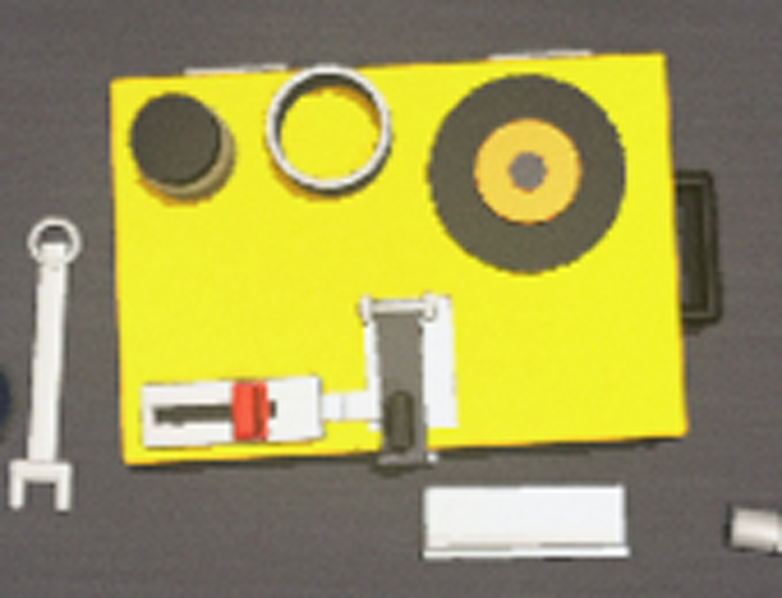

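View pics/scene_zoom.png

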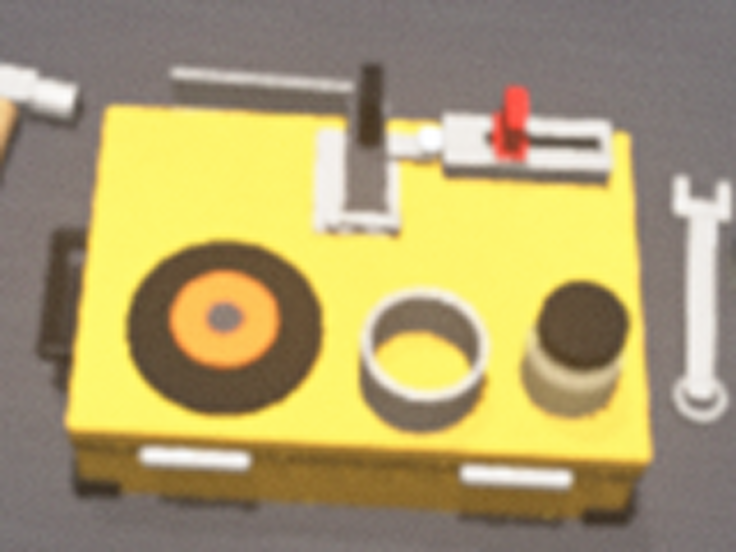

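The top zoom shows the red fin at about (252,410) in the zoom and the black grip fin at (400,420), with the bolt crossing between them. Both views put the lid at 0.0895 m and the yaw at 4.29°. Next I'll measure the fins in the case frame.

```bash
python3 - <<'E'
from h import *
yaw=np.radians(4.287);c=np.array([.6074,.1271])
R=np.array([[np.cos(yaw),-np.sin(yaw)],[np.sin(yaw),np.cos(yaw)]])
for n in ("top","scene"):
    z=np.load(n+"0.npz");p=z["p"];d=z["d"];C=cloud(n,d);L=(C[...,:2]-c)@R
    hsv=cv2.cvtColor(p,cv2.COLOR_RGB2HSV)
    red=((cv2.inRange(hsv,(0,150,80),(6,255,255))|cv2.inRange(hsv,(174,150,80),(180,255,255)))>0)
    near=(abs(L[...,0]+.08)<.06)&(abs(L[...,1]-.02)<.14)
    for nm,m,zz in (("redtop",red&near&(C[...,2]>.138),.146),("latchtop",near&~red&(C[...,2]>.138),.148),("cover",near&~red&(abs(C[...,2]-.111)<.006)&(L[...,1]>.02)&(hsv[...,1]<80),.111)):
        v,u=np.nonzero(m)
        if len(u)<3: print(n,nm,"few");continue
        P=np.array([plane(n,a,b,zz)[:2] for a,b in zip(u,v)]);Q=(P-c)@R
        print(n,nm,len(u),"z",np.round(np.percentile(C[m][:,2],[5,50,95]),3),"case lo/hi",np.round(Q.min(0),4),np.round(Q.max(0),4),"mid case",np.round((Q.min(0)+Q.max(0))/2,4),"world",np.round(R@((Q.min(0)+Q.max(0))/2)+c,4))
    # other things heights nearby
    m=(abs(L[...,0])<.2)&(abs(L[...,1])<.3)&(C[...,2]>.125)
    l,k=None,None
    nl,lab,st,ce=cv2.connectedComponentsWithStats(m.astype(np.uint8))
    for i in range(1,nl):
        if st[i,4]>15: mm=lab==i; print("  blob",np.round(C[mm].mean(0),3),"case",np.round(L[mm].mean(0),3),st[i,4])
E
```

```text
top redtop 47 z [0.141 0.145 0.148] case lo/hi [-0.098   0.0784] [-0.0726  0.0907] mid case [-0.0853  0.0845] world [0.516 0.205]
top latchtop 874 z [0.148 1.31  1.31 ] case lo/hi [-0.483 -0.716] [0.5328 0.5891] mid case [ 0.0249 -0.0635] world [0.637  0.0657]
top cover 435 z [0.107 0.11  0.114] case lo/hi [-0.1019  0.02  ] [-0.031   0.1445] mid case [-0.0664  0.0822] world [0.535  0.2041]
  blob [0.671 0.163 0.165] case [0.066 0.031] 182
  blob [0.661 0.245 0.154] case [0.062 0.114] 383
  blob [0.519 0.38  0.173] case [-0.069  0.259] 524
  blob [0.517 0.205 0.143] case [-0.085  0.084] 63
  blob [0.512 0.121 0.147] case [-0.095  0.001] 58
scene redtop 40 z [0.139 0.145 0.148] case lo/hi [-0.0953  0.0789] [-0.0649  0.0901] mid case [-0.0801  0.0845] world [0.5212 0.2054]
scene latchtop 55 z [0.14  0.147 0.15 ] case lo/hi [-0.1089 -0.0046] [-0.0638  0.09  ] mid case [-0.0864  0.0427] world [0.5181 0.1632]
scene cover 354 z [0.107 0.111 0.114] case lo/hi [-0.1025  0.0341] [-0.0621  0.1451] mid case [-0.0823  0.0896] world [0.5186 0.2103]
  blob [0.517 0.121 0.144] case [-0.091  0.   ] 59
  blob [0.53  0.384 0.16 ] case [-0.058  0.262] 552
  blob [0.522 0.206 0.142] case [-0.08   0.085] 59
  blob [0.671 0.246 0.152] case [0.072 0.114] 456
  blob [0.677 0.166 0.133] case [0.073 0.034] 235
```

```bash
cat >> h.py <<'E'
from scipy.spatial.transform import Rotation as Ro
yaw=np.radians(4.287);c0=np.array([.6096,.1270])   # mean of both views
Rz=Ro.from_euler('z',yaw)
def W(x,y,z): # case->world
    return np.r_[c0,0]+Rz.apply([x,y,z])
def Q(t): return (Rz*Ro.from_euler('y',t)*Ro.from_matrix(np.diag([-1.,1,-1]))).as_quat()
def tcp(g,t,back=.019): # TCP so that grasp point is at world g
    return g+Ro.from_quat(Q(t)).apply([0,0,back])
HX=-.093+.065
def grip(th):
    a=np.arctan2(36.5,-65)-th; r=np.hypot(.065,.0365)
    return W(HX+r*np.cos(a),.0005,.0985+r*np.sin(a))
E
python3 - <<'E'
from h import *
print("T",W(-.083,.0845,.130),"L",grip(0),grip(1.25), grip(0)-grip(1e-9))
print("push",robot.ik(W(-.0845,.048,.118),Q(0)))
for t0 in (-.8,-.6,-.4,-.2,0): print(t0,np.round(robot.ik(tcp(grip(0),t0),Q(t0)),2) if robot.ik(tcp(grip(0),t0),Q(t0)) is not None else None)
for t in (0,.2,.4,.5,.6,.7,.8):
    q=robot.ik(tcp(grip(1.25),t),Q(t)); print(t,None if q is None else np.round(q,2))
print(current_time_s(), current_force())
E
```

```text
T [0.52051564 0.20505912 0.13      ] L [0.51682283 0.12054662 0.135     ] [0.59574338 0.12646268 0.17169327] [-3.63978847e-11 -2.72847023e-12 -6.50000054e-11]
push [-0.41531479  0.52052979  0.02566284  1.91414716 -0.01964464  0.70715309
  1.26750391]
-0.8 None
-0.6 None
-0.4 [-0.28  0.41 -0.15  2.3   1.29  0.2  -0.01]
-0.2 [-0.38  0.44  0.04  2.13  0.1   0.38  1.21]
0 [-0.34  0.5   0.03  1.96 -0.02  0.68  1.35]
0 [-0.32  0.55  0.06  1.72 -0.04  0.87  1.4 ]
0.2 [-0.29  0.65  0.04  1.54 -0.07  1.15  1.43]
0.4 [-0.25  0.76  0.    1.36 -0.07  1.42  1.42]
0.5 [-0.23  0.82 -0.02  1.27 -0.07  1.55  1.41]
0.6 [-0.22  0.88 -0.04  1.18 -0.07  1.67  1.41]
0.7 [-0.2   0.95 -0.07  1.09 -0.07  1.8   1.39]
0.8 [-0.19  1.01 -0.09  1.   -0.07  1.92  1.38]
0.1 [ 0.09763494 -0.70308509 -0.16733241]
```

```bash
python3 - <<'E'
from h import *
fingers.grab(20)
robot.move_to(W(-.0845,.046,.26),Q(0)); print(current_time_s(),current_position())
f=[]
for i in range(10): robot.hold(.02); f.append(np.array(current_force()))
print("noise",np.mean(f,0),np.std(f,0))
hit=robot.move_straight(W(-.0845,.046,.118),max_speed=.12,threshold=6)
print(hit,current_time_s(),current_position(),W(-.0845,.046,.118),current_force(),current_finger_gap())
p,d=capture("scene"); cv2.imwrite("pics/s1.png",cv2.resize(p[120:260,205:365,::-1],None,fx=4.6,fy=4.6,interpolation=cv2.INTER_CUBIC))
E
```

```text
2.9917 [0.52171491 0.16765136 0.25989522]
noise [ 0.12654506 -0.20940861  0.08477557] [0.50373976 0.45393125 0.3926613 ]
False 4.4917 [0.5223005  0.16667886 0.11859711] [0.52189781 0.16655471 0.118     ] [-0.43620489  0.06466059  0.30940239] -0.00010477147554258227
```

View pics/s1.png

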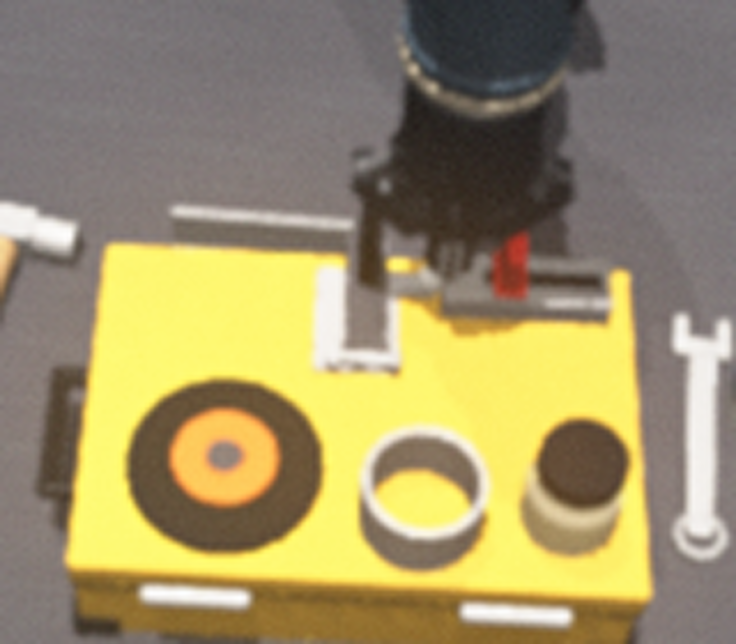

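The closed fingers, at about (455,265), stand between the latch fin and the red fin at (512,265), clear of both. Next I'll creep to contact and feel the force.

```bash
cat >> h.py <<'E'
def fy(n=8):
    f=[]
    for i in range(n): robot.hold(.01); f.append(np.array(current_force()))
    return Rz.inv().apply(np.mean(f,0))
def cy(): return Rz.inv().apply(np.array(current_position())-np.r_[c0,0])
E
python3 - <<'E'
from h import *
h=robot.move_straight(W(-.0845,.075,.118),max_speed=.01,threshold=2.6)
print(h,current_time_s(),cy(),fy())
E
```

```text
True 6.3417 [-0.08473166  0.06483707  0.11767421] [-0.03626756  0.32379225  0.2444284 ]
```

```bash
python3 - <<'E'
from h import *
y=cy()[1]
for i in range(5):
    y+=.0008
    h=robot.move_straight(W(-.0845,y,.118),max_speed=.01,threshold=4.5)
    print(h,round(current_time_s(),2),np.round(cy()[1],4),round(y,4),np.round(fy(),2))
    if h: break
E
```

```text
False 6.67 0.0651 0.0656 [-1.41 -2.35 -1.15]
False 6.98 0.066 0.0664 [-1.66 -3.35 -2.49]
False 7.3 0.0672 0.0672 [-2.04 -3.16 -1.99]
False 7.62 0.0681 0.068 [-1.93 -3.06 -1.31]
False 7.93 0.0689 0.0688 [-1.51 -3.09 -1.4 ]
```

```bash
python3 - <<'E'
from h import *
y=.0688
for i in range(32):
    y+=.0008
    h=robot.move_straight(W(-.0845,y,.118),max_speed=.012,threshold=4.5)
    f=fy(6)
    print(h,round(current_time_s(),2),np.round(cy()[1],4),round(y,4),np.round(f,2))
    if h or f[1]<-4.8: break
E
```

```text
False 8.3 0.0697 0.0696 [-2.29 -3.12 -0.61]
False 8.6 0.0705 0.0704 [-1.82 -2.78 -0.81]
False 8.9 0.0713 0.0712 [-1.76 -2.84 -0.56]
False 9.2 0.0721 0.072 [-1.77 -2.95 -0.45]
False 9.5 0.0729 0.0728 [-1.6  -2.92 -0.25]
False 9.8 0.0737 0.0736 [-1.81 -2.8   0.05]
False 10.1 0.0745 0.0744 [-1.77 -3.05  0.42]
False 10.4 0.0753 0.0752 [-1.53 -3.25  0.06]
False 10.7 0.0761 0.076 [-1.95 -3.19  0.1 ]
False 11.0 0.0764 0.0768 [-1.83 -4.23  0.73]
False 11.3 0.0765 0.0776 [-1.63 -6.86  1.64]
```

The command went 1.2 mm further while the fingers stayed at 76.4 mm. The force rose from 3 N to 6.9 N, so that's the stop, at about 11.5 mm of travel and well under 10 N on it. The latch is now free. I'll back off, then move to the latch.

```bash
python3 - <<'E'
from h import *
robot.move_straight(W(-.0845,.068,.118),max_speed=.03)
print("after back-off",fy(6))
robot.move_straight(W(-.0845,.05,.24),max_speed=.15)
fingers.ungrasp()
t=-.1; z=Ro.from_quat(Q(t)).apply([0,0,1.])
P=tcp(grip(0),t)
robot.move_to(P-.07*z,Q(t))
h=robot.move_straight(P,max_speed=.08,threshold=6)
print(h,current_time_s(),current_position(),P,fy(6))
for n in("scene","top"):
    p,d=capture(n); np.savez(n+"2.npz",p=p,d=d); a,b,e,g=(205,365,120,260) if n=="scene" else (150,320,145,275)
    cv2.imwrite(f"pics/{n}2.png",cv2.resize(p[e:g,a:b,::-1],None,fx=4.4,fy=4.4,interpolation=cv2.INTER_CUBIC))
E
```

```text
after back-off [-0.27273162  0.3032941   0.43960701]
False 15.0 [0.51899375 0.12076184 0.11648675] [0.51871435 0.12068841 0.11609492] [-0.05246798 -0.11625251  0.0079529 ]
```

View pics/scene2.png

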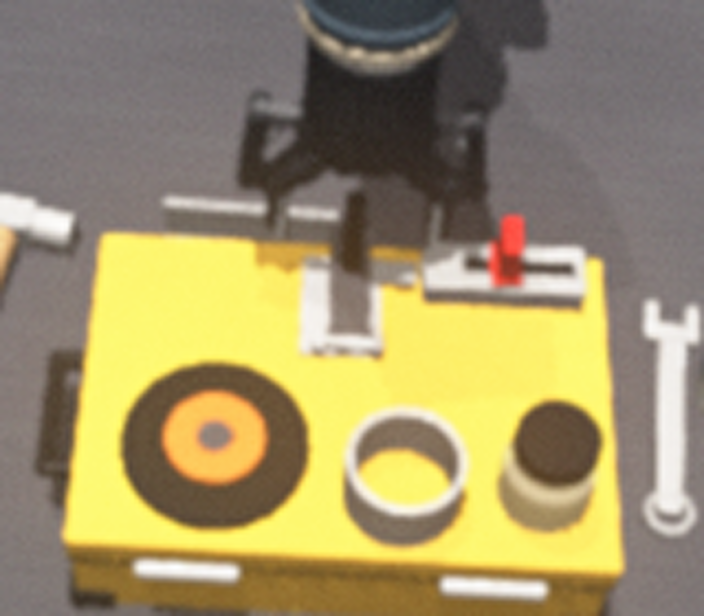

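View pics/top2.png

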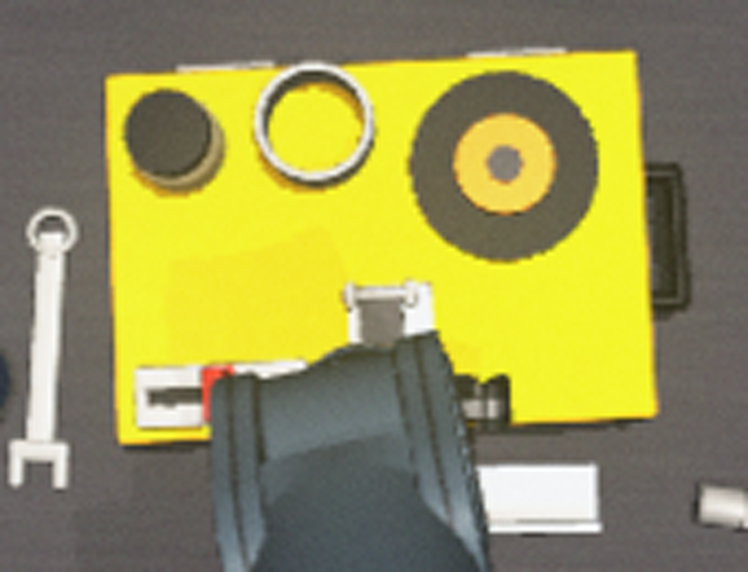

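The red fin has moved in the picture to about (510,250). The black fin, at (353,235), is centred between the open fingers at 272 and 440. Now I'll pinch and start lifting, watching the force.

```bash
python3 - <<'E'
from h import *
fingers.grab(45)
print(current_time_s(),current_finger_gap(),fy(6))
for th in (.03,.06,.09,.12,.16):
    t=-.1+th*.75
    h=robot.move_straight(tcp(grip(th),t),max_speed=.012,ori=Q(t),threshold=9)
    print(th,h,round(current_time_s(),2),np.round(fy(5),2),np.round((np.array(current_position())-tcp(grip(th),t))*1000,1))
    if h: break
E
```

```text
15.8083 0.011326899119365408 [-1.2430074  -5.7475235   3.75818847]
0.03 True 16.07 [-1.43  0.28  5.05] [-0.4 -1.1 -0.9]
```

```bash
python3 - <<'E'
from h import *
for th in (.03,.06,.09,.12,.16):
    t=-.1+th*.75
    h=robot.move_straight(tcp(grip(th),t),max_speed=.012,ori=Q(t),threshold=10)
    print(th,h,round(current_time_s(),2),np.round(fy(5),2),np.round((np.array(current_position())-tcp(grip(th),t))*1000,1),round(current_finger_gap(),4))
    if h: break
E
```

```text
0.03 True 16.32 [-0.17 -0.37  4.54] [-0.4 -1.1 -0.6] 0.0111
```

```bash
cat >> h.py <<'E'
OFF=np.array([-.0004,-.0011,0])
E
python3 - <<'E'
from h import *
for th in (.03,.06,.09,.12,.16):
    t=-.1+th*.75
    G=tcp(grip(th),t)+OFF
    h=robot.move_straight(G,max_speed=.012,ori=Q(t),threshold=12)
    f=fy(5)
    print(th,h,round(current_time_s(),2),np.round(f,2),np.round((np.array(current_position())-G)*1000,1),round(current_finger_gap(),4))
    if h or np.linalg.norm(f)>14: break
E
```

```text
0.03 False 16.66 [ 4.17 -0.79 -4.62] [ 0.2  0.  -0.2] 0.0113
0.06 False 17.02 [  6.06  -0.24 -10.4 ] [ 0.1  0.  -0.4] 0.0115
0.09 False 17.38 [  6.06  -0.45 -12.47] [-0.1 -0.1 -0.6] 0.0112
0.12 False 17.73 [  6.18  -0.89 -12.79] [-0.2 -0.1 -0.7] 0.0114
```

The force has levelled off at about 14 N, partly radial. Before pulling further I'll check whether the latch is actually swinging.

```bash
python3 - <<'E'
from h import *
for n in("scene",):
    p,d=capture(n); np.savez(n+"3.npz",p=p,d=d); a,b,e,g=(245,325,150,210)
    q=np.hstack([np.load("scene2.npz")["p"][e:g,a:b],p[e:g,a:b]])
    cv2.imwrite(f"pics/{n}3.png",cv2.resize(q[:,:,::-1],None,fx=5,fy=5,interpolation=cv2.INTER_CUBIC))
print(current_time_s(),fy(4),current_position(),current_ee_rot(),Q(-.1+.12*.75))
E
```

```text
17.7833 [  6.16150913  -0.73935192 -13.84509158] [0.52123149 0.11973501 0.12279063] [-3.73653457e-02  9.99290154e-01  2.26531392e-05  4.79772544e-03] [-3.74019389e-02  9.99287794e-01  1.87011253e-04  4.99648061e-03]
```

View pics/scene3.png

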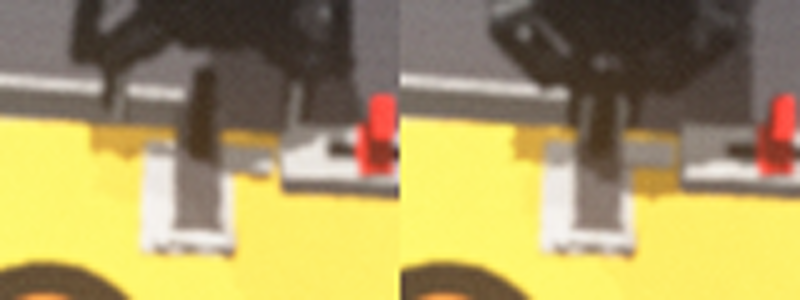

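```bash
python3 - <<'E'
from h import *
for n in("scene0","scene2","scene3"):
    z=np.load(n+".npz");p=z["p"];C=cloud("scene",z["d"]);L=Rz.inv().apply((C-np.r_[c0,0]).reshape(-1,3)).reshape(C.shape)
    hsv=cv2.cvtColor(p,cv2.COLOR_RGB2HSV)
    red=((cv2.inRange(hsv,(0,150,60),(6,255,255))|cv2.inRange(hsv,(174,150,60),(180,255,255)))>0)&(abs(L[...,1]-.1)<.06)&(abs(L[...,0]+.08)<.05)
    print(n,red.sum(),"tab y",L[red][:,1].mean(),np.percentile(L[red][:,1],[5,95]))
    # latch plate: y within +-10mm, x from hinge forward
    m=(abs(L[...,1])<.010)&(L[...,0]<-.03)&(L[...,0]>-.085)&(C[...,2]<.13)
    A=L[m]; b=((A[:,0]+.08)//.01).astype(int)
    print([(round(-.08+.01*k,2),round(float(np.median(A[b==k,2])),4),int((b==k).sum())) for k in sorted(set(b))])
print(current_moment(),current_time_s())
E
```

```text
scene0 85 tab y 0.08358902951330166 [0.07788311 0.09029334]
[(np.float64(-0.09), 0.1154, 34), (np.float64(-0.08), 0.1007, 21), (np.float64(-0.07), 0.1008, 21), (np.float64(-0.06), 0.1009, 19), (np.float64(-0.05), 0.1014, 20), (np.float64(-0.04), 0.1018, 23)]
scene2 88 tab y 0.09479212276950032 [0.08893306 0.10131695]
[(np.float64(-0.09), 0.1131, 32), (np.float64(-0.08), 0.1011, 20), (np.float64(-0.07), 0.1019, 23), (np.float64(-0.06), 0.1012, 24), (np.float64(-0.05), 0.1008, 19), (np.float64(-0.04), 0.1014, 24)]
scene3 87 tab y 0.09461127684045197 [0.08843564 0.10117791]
[(np.float64(-0.09), 0.1143, 24), (np.float64(-0.08), 0.1052, 26), (np.float64(-0.07), 0.1046, 23), (np.float64(-0.06), 0.1047, 21), (np.float64(-0.05), 0.103, 25), (np.float64(-0.04), 0.1006, 27)]
[ 0.03870737 -0.83116092  0.03506649] 17.8167
```

The tab now sits 11.2 mm from where it started. The latch plate has risen about 4 mm at 47 mm from the hinge, or roughly 0.09–0.1 rad, which is past the 0.06 rad blocked limit. So the latch is free, and the load comes from the tilt lagging behind the fin. I'll continue with matched rotation and a lighter grip.

```bash
python3 - <<'E'
from h import *
fingers.grab(30)
for th in (.16,.22,.3,.4,.5,.6):
    t=th-.1
    G=tcp(grip(th),t)+OFF
    h=robot.move_straight(G,max_speed=.025,ori=Q(t),threshold=20)
    f=fy(4)
    print(th,h,round(current_time_s(),2),np.round(f,2),np.round((np.array(current_position())-G)*1000,1),round(current_finger_gap(),4),np.round(current_moment()[1],2))
    if h or np.linalg.norm(f)>22: break
p,d=capture("scene"); np.savez("scene4.npz",p=p,d=d); a,b,e,g=(205,365,120,260)
cv2.imwrite("pics/scene4.png",cv2.resize(p[e:g,a:b,::-1],None,fx=4,fy=4,interpolation=cv2.INTER_CUBIC))
E
```

```text
0.16 False 18.32 [ 4.43 -0.7   0.08] [0.7 0.  0.2] 0.0115 -1.05
0.22 False 18.66 [ 7.17 -1.31 -3.41] [0.7 0.  0. ] 0.0111 -1.65
0.3 False 19.05 [ 7.76 -0.9  -5.01] [ 0.7  0.  -0.2] 0.0114 -1.95
0.4 False 19.49 [ 7.9  -0.82 -6.81] [ 0.6  0.  -0.5] 0.0117 -2.31
0.5 False 19.93 [ 7.72 -1.22 -7.75] [ 0.5  0.  -0.8] 0.0112 -2.54
0.6 False 20.38 [ 7.33 -1.06 -9.41] [ 0.3 -0.1 -1.1] 0.0113 -2.79
```

View pics/scene4.png

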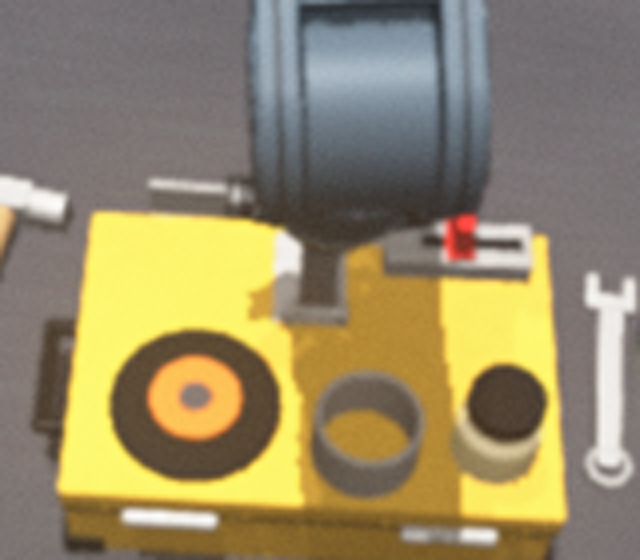

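The latch plate, at about (320,275), is lifted and the forces are steady below 13 N. Nothing else in view has moved. I'll carry on to about 1.25 rad.

```bash
python3 - <<'E'
from h import *
for th,t in ((.7,.58),(.8,.65),(.9,.71),(1.0,.76),(1.1,.79),(1.18,.81),(1.25,.82)):
    G=tcp(grip(th),t)+OFF
    h=robot.move_straight(G,max_speed=.025,ori=Q(t),threshold=20)
    f=fy(4)
    print(th,h,round(current_time_s(),2),np.round(f,2),np.round((np.array(current_position())-G)*1000,1),round(current_finger_gap(),4),np.round(current_moment()[1],2))
    if h or np.linalg.norm(f)>28: break
p,d=capture("scene"); np.savez("scene5.npz",p=p,d=d); a,b,e,g=(205,365,120,260)
cv2.imwrite("pics/scene5.png",cv2.resize(p[e:g,a:b,::-1],None,fx=4,fy=4,interpolation=cv2.INTER_CUBIC))
E
```

```text
0.7 False 20.88 [  1.28  -1.05 -23.31] [-0.8 -0.1 -1.5] 0.0112 -3.19
0.8 False 21.32 [ -4.42  -1.31 -26.76] [-0.8 -0.1 -1.1] 0.0113 -2.55
0.9 False 21.78 [ -6.23  -1.77 -22.69] [-0.7 -0.1 -0.3] 0.0113 -2.28
1.0 False 22.24 [ -8.02  -1.45 -18.44] [-1.  -0.1  0.3] 0.0113 -1.68
1.1 False 22.71 [ -8.88  -1.78 -14.92] [-1.1 -0.1  0.8] 0.0116 -1.23
1.18 False 23.12 [ -9.54  -1.96 -12.  ] [-1.1 -0.1  1.3] 0.0115 -0.84
1.25 False 23.5 [ -9.39  -2.02 -10.18] [-1.1 -0.1  1.6] 0.0116 -0.57
```

View pics/scene5.png

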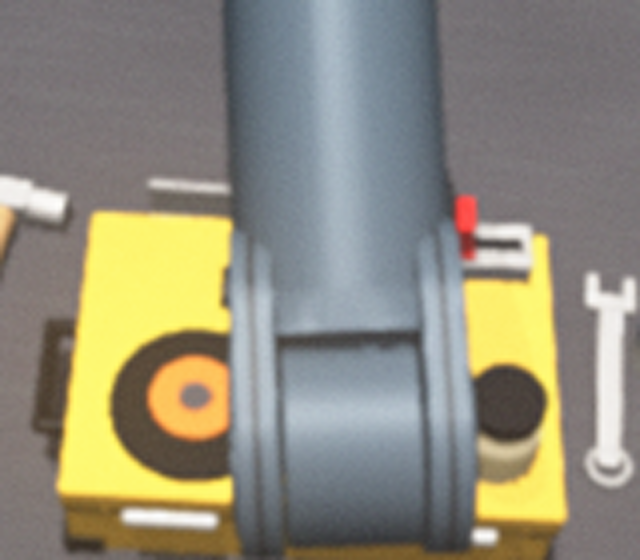

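```bash
python3 - <<'E'
from h import *
fingers.ungrasp(); print(current_finger_gap(),fy(4))
z=Ro.from_quat(current_ee_rot()).apply([0,0,1.]); P=np.array(current_position())
robot.move_straight(P-.07*z,max_speed=.1)
P=P-.07*z; robot.move_straight(P+[0,0,.1],max_speed=.15)
print(current_time_s(),current_position(),fy(4))
# clear the view: swing base aside at height
q=np.array(current_joint_pos()); q[0]+=.0; q[0]-=.9; robot.goto_joints(q)
print(current_time_s(),current_position())
for n in("scene","top"):
    p,d=capture(n); np.savez(n+"6.npz",p=p,d=d); a,b,e,g=(205,365,120,260) if n=="scene" else (150,320,145,275)
    cv2.imwrite(f"pics/{n}6.png",cv2.resize(p[e:g,a:b,::-1],None,fx=4.4,fy=4.4,interpolation=cv2.INTER_CUBIC))
    C=cloud(n,d);L=Rz.inv().apply((C-np.r_[c0,0]).reshape(-1,3)).reshape(C.shape)
    m=(abs(L[...,1])<.02)&(abs(L[...,0]+.02)<.06)&(C[...,2]>.105)&(C[...,2]<.22)
    A=L[m]; print(n,len(A)); 
    for zz in np.arange(.105,.2,.01):
        B=A[abs(A[:,2]-zz)<.005]
        if len(B): print(round(zz,3),len(B),np.round(np.percentile(B[:,0],[5,50,95]),3))
E
```

```text
0.08506584854833293 [-0.2782258   0.43910868 -0.1490548 ]Traceback (most recent call last):
  File "<stdin>", line 4, in <module>
station.MotionError: the arm cannot follow that straight line within its joint ranges
```

```bash
python3 - <<'E'
from h import *
z=Ro.from_quat(current_ee_rot()).apply([0,0,1.]); P=np.array(current_position())
done=False
for dist,t in ((.07,.7),(.07,.6),(.06,.5),(.05,.5)):
    try: robot.move_straight(P-dist*z+[0,0,.01],max_speed=.1,ori=Q(t)); done=True; break
    except robot.MotionError as e: print(dist,t,e)
print(done,dist,t,current_time_s(),current_position(),fy(4))
if done:
    P=np.array(current_position()); 
    try: robot.move_straight(P+[-.03,0,.1],max_speed=.15,ori=Q(.2))
    except robot.MotionError as e: print(e)
    q=np.array(current_joint_pos()); q[0]-=.8; robot.goto_joints(q)
    print(current_time_s(),current_position())
    for n in("scene","top"):
        p,d=capture(n); np.savez(n+"6.npz",p=p,d=d); a,b,e,g=(205,365,120,260) if n=="scene" else (150,320,145,275)
        cv2.imwrite(f"pics/{n}6.png",cv2.resize(p[e:g,a:b,::-1],None,fx=4.4,fy=4.4,interpolation=cv2.INTER_CUBIC))
        C=cloud(n,d);L=Rz.inv().apply((C-np.r_[c0,0]).reshape(-1,3)).reshape(C.shape)
        m=(abs(L[...,1])<.02)&(abs(L[...,0]+.02)<.06)&(C[...,2]>.105)&(C[...,2]<.22)
        A=L[m]; print(n,len(A)); 
        for zz in np.arange(.105,.2,.01):
            B=A[abs(A[:,2]-zz)<.005]
            if len(B): print(round(zz,3),len(B),np.round(np.percentile(B[:,0],[5,50,95]),3))
E
```

```text
0.07 0.7 the arm cannot follow that straight line within its joint ranges
True 0.07 0.6 25.2167 [0.63203469 0.12814447 0.21564475] [ 0.01726292 -0.45310242  0.17436631]
27.85 [0.32897765 0.51990595 0.31404714]
scene 323
0.105 22 [-0.035 -0.032 -0.029]
0.115 26 [-0.037 -0.035 -0.032]
0.125 17 [-0.041 -0.038 -0.037]
0.135 18 [-0.046 -0.042  0.039]
0.145 20 [-0.049 -0.046 -0.044]
0.155 28 [-0.055 -0.05  -0.047]
0.165 26 [-0.057 -0.053 -0.003]
0.175 80 [-0.078 -0.056 -0.006]
0.185 84 [-0.069 -0.037 -0.01 ]
0.195 2 [-0.013 -0.012 -0.011]
top 277
0.105 9 [-0.037 -0.032 -0.027]
0.115 8 [-0.036 -0.034  0.039]
0.125 5 [-0.039 -0.038 -0.037]
0.135 8 [-0.043 -0.041  0.039]
0.145 8 [-0.047 -0.046 -0.044]
0.155 13 [-0.053 -0.05  -0.048]
0.165 13 [-0.055 -0.052 -0.026]
0.175 115 [-0.079 -0.065 -0.019]
0.185 93 [-0.069 -0.033 -0.012]
0.195 5 [-0.016 -0.012 -0.012]
```

View pics/scene6.png

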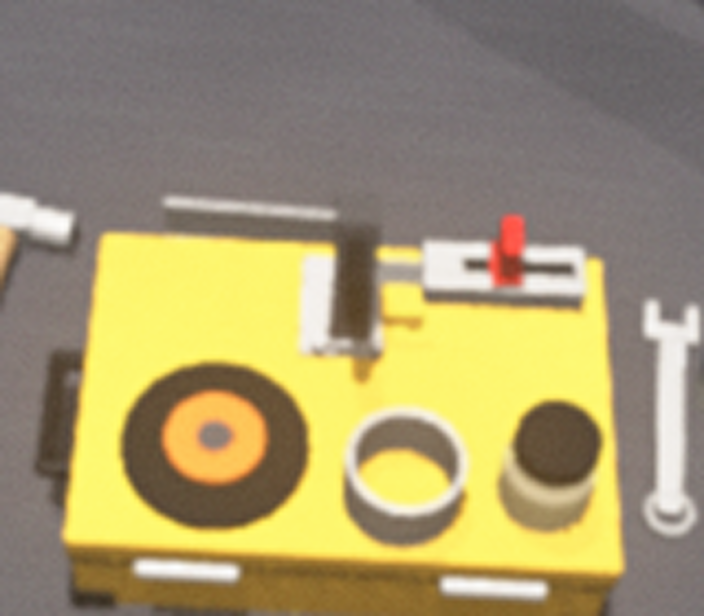

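View pics/top6.png

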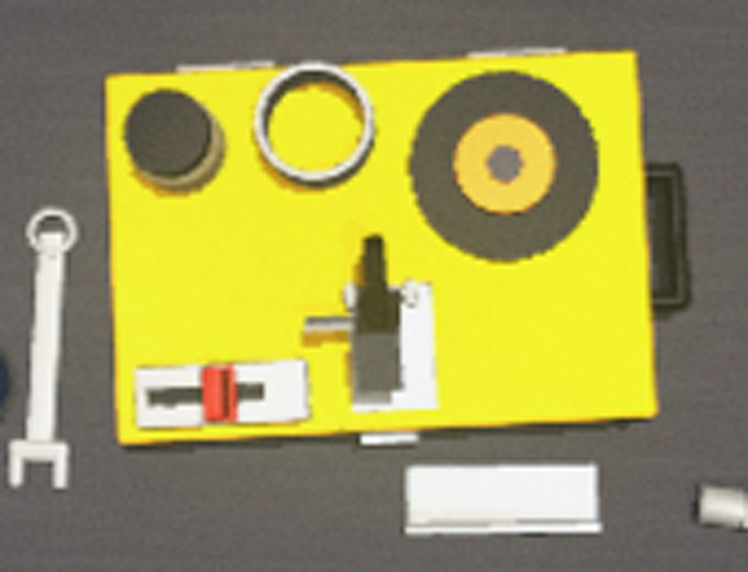

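The latch stands up by itself. The plate leans 21 mm over 60 mm of height, which is about 1.23 rad, and both views agree. The red fin is still aside at (510,250) in the scene view, and the loose things are where they were. The hand is clear, so I'm handing in.

```bash
python3 - <<'E'
from h import *
a,b=np.load("top0.npz")["p"],np.load("top6.npz")["p"]
print(current_time_s(),np.abs(current_qvel()).max(),fy(4)); print(robot.hand_in())
E
```

```text
27.95 0.006270375638326651 [ 0.24332526 -0.36786245 -0.42809835]
the job is handed in; nothing more can be done
None
```

The latch is open and standing by itself, and I handed the job in at about 28 s of the 48 s allowed; no verdict is reported.

- **Safety tab:** I pushed it with closed fingers in 0.8 mm steps against about 3 N. At about 11.5 mm of travel it stopped moving and the force rose to 6.9 N, so roughly 4 N was on the stop. The camera showed 11.2 mm of travel.
- **Latch:** I pinched the black grip, swung it up to a commanded 1.25 rad, let go and moved clear. Both cameras put the plate at about 1.23 rad after release. By eye the loose things had not moved, and the force reading is near zero, so the robot is touching nothing.

**What disagreed or went wrong:**
- The two cameras differed by about 4–5 mm in x, so I used the mean.
- My y estimate for the pinch was about 1 mm off. Two lift attempts stopped on the force threshold until I corrected it.
- Lifting forces reached about 27 N, above the expected 3 N. I put this down to the tool's tilt not following the fin and a small error in my hinge position. Early in the lift, at about 14 N, a depth check put the latch at about 0.09–0.1 rad, past the 0.06 rad limit for a blocked latch, so the bolt was not holding it.
- The first straight retreat was refused because of joint limits. I backed out while reducing the tilt.

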